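Eject the recorder's battery and catch it at the bay

ROBOT

A 6-joint arm with a two-finger parallel gripper is mounted at the origin on a cart in front of the work surface, level with it; the furniture and walls round the work are solid. World frame = base frame: x ahead of the robot, y to its left, z up, the work surface at z = 0. Lengths are in mm, angles in rad, forces in N, time in s.
With the tool pointing down it reaches from about 325 to 850 mm from the base axis. Payload 15.5 kg.
Tool frame: the origin (TCP) lies midway between the tips of the shut fingers; the grasp point (between the pads) lies 19 mm behind it; y points along the fingers, x is the direction in which the jaws open and shut, and the axes are right-handed (so a half turn about y gives the same grasp; the last joint's range is limited). The gripper opens to 91 mm and grips with 3 to 60 N. Pads are 32 mm wide; open, the fingers measure 118 mm over their backs; the gripper's body (76 mm by 178 mm) begins 60 mm behind the grasp point.
Start: joints at [1.095, 0.494, 1.345, -0, 1.302, -0.096], TCP at [232.285, 580.233, 213.915] pointing down, gripper open.
Joint ranges: [-2.91, 2.91], [-0.82, 2.16], [0.22, 2.67], [-1.22, 4.37], [0.12, 2.79], [-3.08, 3.08]. Speed limits (rad/s): [1.89, 1.89, 2.57, 3.01, 3.01, 3.01].

INTERFACE

Orientations are given as a 3x3 rotation matrix whose columns are the frame's x, y, z axes.
In Python, from cell import get_obs, snapshot, job gives the robot as it stands. The module is installed in compiled form; this text tells all that it offers.
- The arm moves only by the shell command python3 -m inch 'ROWS' [FORCE]. ROWS is JSON, one flat list of numbers, 7 for each row, row after row: the shift along the tool's x, y, z in mm, then the turn, a rotation vector about the tool's x, y, z in rad, then the opening, from -1 (shut) to 1 (fully open). A call has 1 to 8 rows; each row shifts and turns the pose as measured when the row begins, along the tool's axes as they then stand; what a row does not reach is not made up. A row lasts 1/10 s, in which the tool goes at most 50 mm and 8.59 degrees, less where a joint would pass 70% of its speed; a pose out of reach is approached as far as the arm can. A call is refused whole if a number of a shift passes 50 or a number of a turn 0.15, either way. A call with a gripper value outside its range is refused whole. The fingers move at their own pace and stop on an object; FORCE is the grip in N (left out, the last holds). Time passes only in rows, so rows that do not move let the fingers close. It gives the time, the measured TCP pose, the force and the opening at its end, in the units of the state.
- get_obs(): the state, without advancing time (a new reading comes with each control period).
- snapshot(name): name is "scene" or "top" or "wrist"; returns a dict with "frame" (480x640x3 uint8, red, green, blue), "intrinsics" (3x3 intrinsics, pixels), "view" (4x4, takes a point from world to camera coordinates). Camera axes: x right, y up, looking along -z (the intrinsics and any distortion apply to the point x, -y, -z); pixel columns grow to the right and rows downward; lengths in mm; the calibration is good to about 2 mm. A picture is of the moment at which its call begins. There is no depth.
- job.hand_in(): hands the job in, once; it reports no verdict.
The state is a dict: "clock": time; "joint_positions": joint angles; "joint_vel": joint speeds; "effort": joint torques, N m; "position": TCP position; "tool_rot": TCP orientation; "force": force on the tool from outside, world axes, zero at the start; "moment": the same for the moment, N m; "grip_width": opening from 0.0 (shut) to 1.0 (fully open).
Only numpy, scipy, OpenCV 4.12 (cv2) and the standard library are available. Lean on these libraries where they do the work, as an engineer would, in place of code of your own. Each camera call takes 0.05 s, during which the arm holds its last target. There are 200 camera calls.

TASK

The battery of the ECG recorder has to come out, and its spring will shoot it off the cabinet if nobody stops it. Stand one fingertip in front of the battery bay and press the eject key beside it with the other fingertip, so that the battery pops out against the waiting finger and is stopped within its first two centimetres; then, with that finger, ease it out until its spring is spent and leave it standing half out of the bay, the key up again and the hand clear. Only touch it, do not lift it, and leave everything else where it is.

Things in the scene. Friction and masses are not known exactly. Their poses are not given: they have to be found in the camera images.
- recorder: White ECG recorder, fixed where it stands: 140 mm wide (y), 113 deep, 56 high at its front face (x = 0), 77 at the back. A grey apron lies before it, x -50 to 0, top at z = 14. Origin on the cabinet top under the middle of the front face; x points into the housing (the battery comes out along -x), y to the left seen from the robot, z up. Battery lane at y = +24 mm, eject key at y = -34.
- bay_mouth (a point): Centre of the mouth of the battery bay, in the plane of the front face, 29 mm above the cabinet top; axes as the recorder's. The bay is 47 mm wide, its floor flush with the apron; guides 4 mm high run along the lane on the apron.
- battery_front (a point): Centre of the front end of the battery in the bay: dark smooth block (friction 0.3), 44 mm wide, 70 long, underside 14 and top 44 mm above the cabinet, 0.16 kg. Flush with the face at the start; out = its distance on the -x side of bay_mouth. Its axes are the battery's: x into the bay, z up.
- spring_plate (a joint): Steel plate behind the battery, m: 0 pushed in, 0.034 at the end of its stroke. It pushes the battery with 4 N at first, 2 N at the end. Let go within the stroke, the battery shoots out at up to 1 m/s in about 0.1 s and slides off the apron; past the stroke nothing pushes it and it lies still.
- key_top (a point): Centre of the top of the eject key, a grey block on the apron right of the lane: 28 mm along x, 24 along y, centred 28 mm in front of the front face and 58 mm to the right of the lane's middle; top 27 mm above the cabinet when up, 20 when down. Pressed straight down, 4 N to the bottom, up to 2 N more while the latch rubs.
- eject_key (a joint): travel of the eject key, m: 0 up, 0.007 fully down; the latch lets the battery go at about 0.004. It springs back when released; the latch then rises into a groove under the battery and does not hinder it on its way out.
- spare_battery: A second battery just like the one in the bay (44 mm wide, 70 long, 30 high), lying on the cabinet left of the recorder; leave it alone. Origin under its centre.
- gauze: Flat white gauze packet, 59x83x12 mm, at the left edge; bystander, origin under its centre.
- tape: White tape roll, 50 mm across, 26 high, behind the recorder; bystander, origin under its centre.
- yoke: Small grey connector block, 24x57x14 mm, behind the recorder on the left; bystander, origin under its centre.
- clamp: Black limb electrode clamp, 28x93x37 mm, right of the recorder; bystander, origin under its centre.
- electrode_1: Rubber suction bulb on a metal cup, 32 mm across, 45 high, right of the recorder's apron; bystander, origin under its centre.
- electrode_2: The same as electrode_1, next to it and farther back; bystander, origin under its centre.

How it is judged (in metres and radians):
On the way, in this order (a step that is already met when the one before it is completed fails the run):
1. the eject key is pressed by a finger (value of joint eject_key above 0.003 m and contact force between the fingers and eject_key above 0.5 N).
2. the popped battery is trapped against a finger, 2 to 26 mm out, its spring still pushing (x of battery_front in the frame of recorder between -0.026 and -0.002 m and contact force between the fingers and battery above 0.5 N and linear speed of battery below 0.02 m/s), for 0.2 s.
3. it has been eased out to the end of the spring's stroke (x of battery_front in the frame of recorder between -0.042 and -0.031 m), for 0.1 s.
At the end, for the whole second after the job is handed in: The battery lies level and at rest in its lane, its front end 31 to 42 mm out of the bay, the eject key is up (within 1 mm) and the robot touches nothing (all of step 3 and linear speed of battery below 0.01 m/s and value of joint eject_key below 0.001 m and angle between battery_front's own z axis and vertical below 0.1 rad).
It fails at once if the battery gets away: more than 46 mm out (x of battery_front in the frame of recorder below -0.046 m).
It fails at once if the battery is lifted or tipped (z of battery_front in the frame of recorder above 0.036 m or angle between battery_front's own z axis and vertical above 0.2 rad).
It fails at once if a bystander is moved by more than 15 mm (distance of any of spare_battery, gauze, tape, yoke, clamp, electrode_1, electrode_2 from where it was at the start of the episode above 0.015 m).
It also fails if it takes over 38 s, if anything falls off the work surface, if the arm or the gripper's body presses on something with over 40 N, if the wrist force passes 120 N, or if a joint passes its speed limit or range.

## Working session

There is one attempt and no reset: what is moved stays moved. The work goes in short steps, Python scripts to look and compute and a shell command to move; the robot and the scene stay as the last step left them, time stands still between calls to the robot, and variables do not carry over. Pictures are saved under pics/ and viewed, on a budget of 10 in all, crops included, one or two more only if the job needs it, and the job is handed in when it is done.

```bash
mkdir -p pics; cat > h.py <<'E'
import numpy as np, cv2
from cell import get_obs, snapshot, job
def save(n,f):
    s=snapshot(n); cv2.imwrite('pics/'+f,cv2.cvtColor(s['frame'],cv2.COLOR_RGB2BGR)); np.savez('pics/'+f+'.npz',K=s['intrinsics'],V=s['view'],d=np.array(s.get('distortion',0)) ); return s
def ray(f,u,v,z):
    d=np.load('pics/'+f+'.npz');K,V=d['K'],d['V']
    p=np.linalg.inv(K)@[u,v,1]; c=np.array([p[0],-p[1],-1]); R=V[:3,:3];o=-R.T@V[:3,3];w=R.T@c
    return o+w*(z-o[2])/w[2]
def proj(f,P):
    d=np.load('pics/'+f+'.npz');K,V=d['K'],d['V']
    c=V[:3,:3]@np.asarray(P,float)+V[:3,3]; q=K@[c[0],-c[1],-c[2]]; return q[:2]/q[2]
E
python3 - <<'E'
from h import *
for n in ['scene','top']:
    s=save(n,n+'1.png'); print(s.keys(), s['intrinsics'], s['view'])
print(get_obs())
E
```

```text
dict_keys(['frame', 'intrinsics', 'view']) [[547.29226516   0.         313.1441121 ]
 [  0.         547.29226516 242.39633289]
 [  0.           0.           1.        ]] [[ 5.09901483e-01 -8.60098139e-01 -1.52207024e-02 -1.88926078e+02]
 [ 6.66132755e-01  3.83591674e-01  6.39628471e-01 -4.58932474e+02]
 [-5.44304722e-01 -3.36286514e-01  7.68533506e-01 -5.90361044e+02]
 [ 0.00000000e+00  0.00000000e+00  0.00000000e+00  1.00000000e+00]]
dict_keys(['frame', 'intrinsics', 'view']) [[594.26055236   0.         315.30642865]
 [  0.         594.26055236 235.4359491 ]
 [  0.           0.           1.        ]] [[ 2.26736253e-02 -9.99113594e-01  3.54673443e-02  8.25800070e+01]
 [ 9.95520336e-01  2.58208232e-02  9.09535362e-02 -5.76164423e+02]
 [-9.17887105e-02  3.32462161e-02  9.95223353e-01 -8.54268800e+02]
 [ 0.00000000e+00  0.00000000e+00  0.00000000e+00  1.00000000e+00]]
{'clock': 0.1, 'joint_positions': array([ 1.09451655e+00,  4.94100024e-01,  1.34602894e+00,  2.31797042e-06,
        1.30254319e+00, -9.55040916e-02]), 'joint_vel': array([ 5.59541184e-04, -1.56779263e-03, -1.05173732e-03, -4.46103152e-04,
       -2.61305111e-05, -1.52255818e-04]), 'effort': array([ 1.98296075e-03, -8.80264878e+01, -3.82541835e+01,  7.09421164e-02,
        4.82375908e-02,  1.58268790e-05]), 'position': array([232.11997463, 579.93715809, 213.42460826]), 'tool_rot': array([[ 3.71641013e-01, -4.96912346e-04, -9.28376384e-01],
       [ 9.28375896e-01, -9.58336103e-04,  3.71641330e-01],
       [-1.07436977e-03, -9.99999417e-01,  1.05164445e-04]]), 'force': array([ 0.54615186, -0.24777613,  0.03128665]), 'moment': array([-0.03198177, -0.04387269,  0.019388  ]), 'grip_width': 0.9965689584463501}
```

View pics/top1.png

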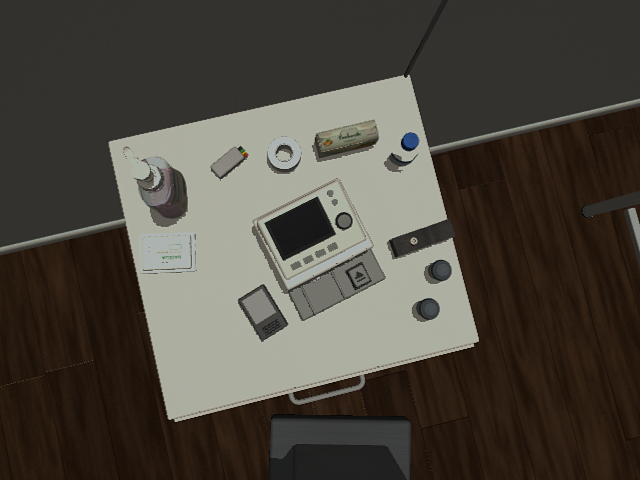

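View pics/scene1.png

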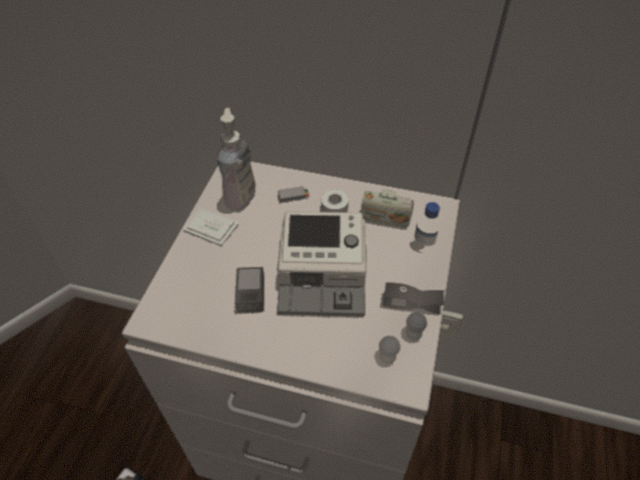

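```bash
python3 - <<'E'
import cv2, numpy as np
a=cv2.imread('pics/top1.png')[170:330,240:400]; b=cv2.imread('pics/scene1.png')[200:325,265:380]
a=cv2.resize(a,(560,560),interpolation=cv2.INTER_CUBIC)
b=cv2.convertScaleAbs(cv2.resize(b,None,fx=4,fy=4,interpolation=cv2.INTER_CUBIC),alpha=1.5)
cv2.imwrite('pics/a.png',a);cv2.imwrite('pics/b.png',b)
E
```

```text
(no output)
```

View pics/a.png

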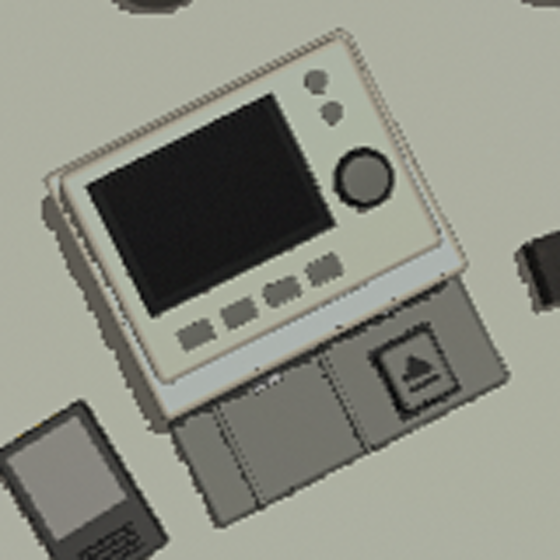

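View pics/b.png

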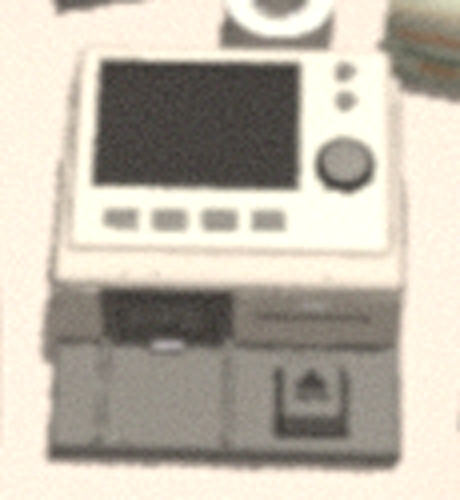

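```bash
cat > fit.py <<'E'
from h import *
from scipy.optimize import least_squares
T=lambda u,v:(240+u/3.5,170+v/3.5); S=lambda u,v:(265+u/4,200+v/4)
pts=[('top1.png',T(218,526),(-50,70,14)),('top1.png',T(508,378),(-50,-70,14)),('top1.png',T(165,418),(0,70,56)),('top1.png',T(466,262),(0,-70,56)),
('top1.png',T(415,369),(-28,-34,27)),('scene1.png',S(50,445),(-50,70,14)),('scene1.png',S(399,452),(-50,-70,14)),('scene1.png',S(312,396),(-28,-34,27)),
('scene1.png',S(166,346),(0,24,14))]
def tf(p,q):
    c,s=np.cos(p[2]),np.sin(p[2]); return np.array([p[0]+c*q[0]-s*q[1],p[1]+s*q[0]+c*q[1],q[2]])
f=lambda p:np.concatenate([proj(n,tf(p,q))-uv for n,uv,q in pts])
g=ray('top1.png',*pts[0][1],14)
r=least_squares(f,[g[0]+50,g[1]-70,0],x_scale=[1,1,.01])
if __name__=='__main__':
    print(r.x); print(f(r.x).reshape(-1,2).round(1))
    for sel in ('top','scene'):
        f2=lambda p:np.concatenate([proj(n,tf(p,q))-uv for n,uv,q in pts if n.startswith(sel)])
        print(sel,least_squares(f2,r.x).x)
    for n,q in dict(key=(-28,-34,27),mouth=(0,24,29)).items(): print(n,tf(r.x,q))
    o=get_obs(); print(o['position'])
E
python3 fit.py
```

```text
[5.25270474e+02 7.49017916e+01 4.93219594e-01]
[[-0.2  0.4]
 [ 0.5 -0.3]
 [-0.7  1. ]
 [ 0.9  0.9]
 [-0.  -0.2]
 [-1.  -0.1]
 [ 0.9  0.6]
 [-0.1 -2.4]
 [ 0.7 -0.6]]
top [5.25812299e+02 7.50583816e+01 4.92426303e-01]
scene [5.24159533e+02 7.45181591e+01 4.94839864e-01]
key [516.70549118  31.69714989  27.        ]
mouth [513.90733353  96.04130513  29.        ]
[232.11997463 579.93715809 213.42460826]
```

The top view has the apron's front corners at (302,320) and (385,278) and the key at (359,275). The scene view has the bay mouth at about (306,286). The fit puts the recorder at (525, 75), yaw 0.493, with residuals around 1 px. My first move turns the jaw axis to lie along the recorder's y.

```bash
cat > togo.py <<'E'
import sys
from fit import *
# usage: togo.py rx ry z  (recorder-frame TCP target)
o=get_obs();R=o['tool_rot'];c,s=np.cos(r.x[2]),np.sin(r.x[2])
Q=np.array([[c,-s,0],[s,c,0],[0,0,1]]); W=np.column_stack([Q[:,1],[0,0,-1],-Q[:,0]])
p=Q.T@(o['position']-[r.x[0],r.x[1],0])
print('t',o['clock'],'rec-frame TCP',p.round(2),'F rec',(Q.T@o['force']).round(2),'grip',round(o['grip_width'],3))
t=Q@np.array([float(a) for a in sys.argv[1:4]])+[r.x[0],r.x[1],0]
from scipy.spatial.transform import Rotation as Ro
print('shift tool',(R.T@(t-o['position'])).round(1),'turn',Ro.from_matrix(R.T@W).as_rotvec().round(4))
E
python3 -m inch '[0,0,0,0,-0.145,0,0, 0,0,0,0,-0.145,0,0, 0,0,0,0,-0.145,0,0, 0,0,0,0,-0.145,0,0, 0,0,0,0,-0.145,0,0, 0,0,0,0,-0.145,0,0]'
python3 togo.py -40 -5 150
```

```text
clock: 0.7
position: [231.4, 578.7, 211.2]
tool_rot: [[-0.493, -0.003, -0.87], [0.87, -0.005, -0.493], [-0.003, -1.0, 0.005]]
force: [-0.9, -0.1, -0.8]
grip_width: 0.518
t 0.7 rec-frame TCP [-20.3  582.83 211.2 ] F rec [-0.85  0.32 -0.83] grip 0.518
shift tool [-587.1   63.2   32.4] turn [-0.0047  0.0221 -0.0031]
```

```bash
python3 -m inch '[-48,0,2,0,0.02,0,0, -48,0,3,0,0,0,0, -48,0,3,0,0,0,0, -48,0,3,0,0,0,0, -48,0,3,0,0,0,0, -48,0,3,0,0,0,0, -48,0,3,0,0,0,0, -48,0,3,0,0,0,0]' | tail -2
python3 togo.py -40 -5 120
```

```text
force: [0.9, 0.1, 0.0]
grip_width: 0.496
t 1.5 rec-frame TCP [-41.35 190.78 210.03] F rec [ 0.85 -0.35  0.04] grip 0.496
shift tool [-195.5   90.6    1.4] turn [-0.006   0.0169 -0.0027]
```

```bash
python3 -m inch '[-48,0,0,0,0.01,0,0, -48,0,0,0,0,0,0, -48,0,0,0,0,0,0, -40,10,0,0,0,0,0, -10,40,0,0,0,0,0, 0,20,0,0,0,0,0, 0,0,0,0,0,0,0]' | tail -2
python3 togo.py -42 -5 70
```

```text
force: [0.2, 1.1, 0.8]
grip_width: 0.499
t 2.2 rec-frame TCP [-42.01 -18.77 138.84] F rec [0.66 0.84 0.79] grip 0.499
shift tool [14.1 68.8 -0.2] turn [-0.0034 -0.0009 -0.0051]
```

```bash
python3 -m inch '[14,25,0,-0.003,0,-0.005,0, 0,25,0,0,0,0,0, 0,18,0,0,0,0,0, 0,0,0,0,0,0,0, 0,0,0,0,0,0,0]' | tail -2
python3 togo.py -42 -5 50
python3 - <<'E'
from h import *
a=save('scene','s2.png')['frame'];b=save('top','t2.png')['frame'];w=save('wrist','w2.png')['frame']
a=cv2.convertScaleAbs(cv2.resize(a[170:340,240:410],(400,400),interpolation=2),alpha=1.4);b=cv2.resize(w,(400,300),interpolation=2)
b=cv2.copyMakeBorder(b,0,100,0,0,0);cv2.imwrite('pics/c2.png',np.hstack([a,b])[:,:,::-1])
E
```

```text
force: [-0.7, -0.9, 1.0]
grip_width: 0.498
t 2.7 rec-frame TCP [-40.2   -3.98  72.69] F rec [-1.03 -0.51  0.96] grip 0.498
shift tool [-1.  22.7  1.8] turn [ 0.0019  0.0007 -0.001 ]
```

View pics/c2.png

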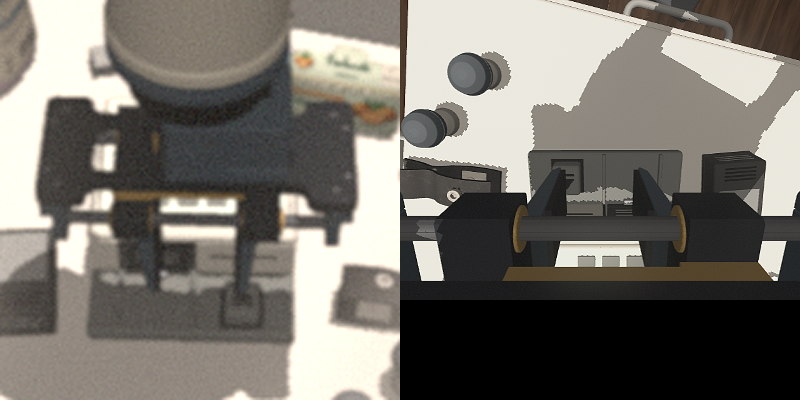

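The left panel shows both fingers over the apron, one above the key. The right panel is the wrist view from the recorder side, with the tips near (558,170) and (642,172). I'll zoom in to measure tip spacing and thickness.

```bash
python3 - <<'E'
import cv2
w=cv2.imread('pics/w2.png')[230:400,180:460]
cv2.imwrite('pics/w2z.png',cv2.convertScaleAbs(cv2.resize(w,None,fx=2.8,fy=2.8,interpolation=2),alpha=1.8,beta=15))
E
```

```text
(no output)
```

View pics/w2z.png

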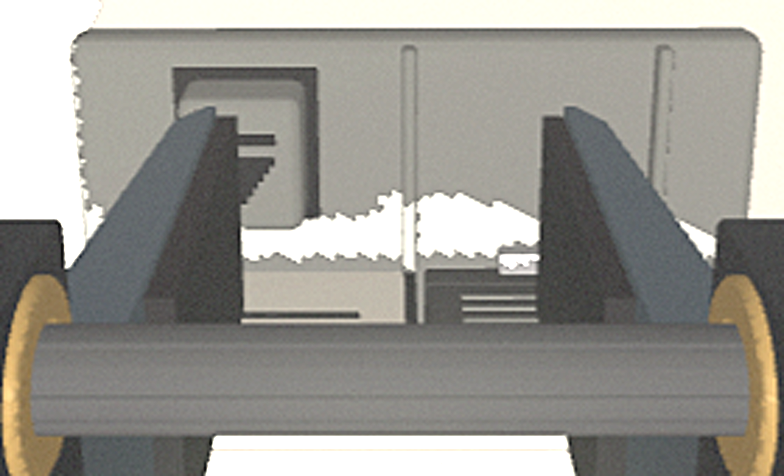

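```bash
python3 - <<'E'
from fit import *
o=get_obs();R=o['tool_rot'];p=o['position']
for q in [(-22.7,0,-16),(-22.7,0,0),(-22.7,0,16),(-22.7,-19,-16),(-22.7,-19,0),(22.7,0,-16),(22.7,0,0),(22.7,0,16),(-36,0,-16),(-36,0,0),(-22.7,-40,-16)]:
    u=proj('w2.png',p+R@np.array(q,float)); print(q,((u-[180,230])*2.8).round())
d=np.load('pics/w2.png.npz');V=d['V'];print('cam in tool',(R.T@(-V[:3,:3].T@V[:3,3]-p)).round())
for n,q in dict(key=(-28,-34,27),fl=(-50,70,14),fr=(-50,-70,14)).items(): print(n,((proj('w2.png',tf(r.x,q))-[180,230])*2.8).round())
E
```

```text
(-22.7, 0, -16) [247. 309.]
(-22.7, 0, 0) [243. 215.]
(-22.7, 0, 16) [240. 117.]
(-22.7, -19, -16) [231. 376.]
(-22.7, -19, 0) [227. 274.]
(22.7, 0, -16) [536. 309.]
(22.7, 0, 0) [540. 216.]
(22.7, 0, 16) [544. 117.]
(-36, 0, -16) [162. 309.]
(-36, 0, 0) [156. 215.]
(-22.7, -40, -16) [210. 469.]
cam in tool [  -0. -170.   79.]
key [237. 170.]
fl [768.  42.]
fr [59. 40.]
```

```bash
python3 -m inch '[-1,20,2,0,0,0,0.1, 0,19,0,0,0,0,0.1, 0,0,0,0,0,0,0.1]' | tail -2
python3 togo.py -20 -5 34
```

```text
force: [1.3, 0.4, 1.0]
grip_width: 0.55
t 3.15 rec-frame TCP [-39.64  -6.63  36.31] F rec [ 1.36 -0.28  0.98] grip 0.55
shift tool [  1.6   2.5 -19.6] turn [ 0.0086  0.0005 -0.0048]
```

```bash
python3 -m inch '[1.6,2,-8,0.008,0,-0.005,0.1, 0,0,-7,0,0,0,0.1, 0,0,0,0,0,0,0.1]' | tail -2
python3 togo.py -20 -5 34
python3 -m inch '[0,0,-2,0,0,0,0.1, 0,0,0,0,0,0,0.1]' | tail -2
python3 togo.py -20 -5 34
python3 -m inch '[0,0,-2,0,0,0,0.1, 0,0,0,0,0,0,0.1]' | tail -2
python3 togo.py -20 -5 34
```

```text
force: [-0.4, 0.5, -0.4]
grip_width: 0.55
t 3.45 rec-frame TCP [-21.91  -5.56  36.93] F rec [-0.13  0.62 -0.44] grip 0.55
shift tool [ 0.6  2.9 -1.9] turn [ 0.0025  0.0003 -0.0008]
force: [0.4, 0.8, -0.4]
grip_width: 0.552
t 3.65 rec-frame TCP [-18.83  -5.73  37.96] F rec [ 0.7   0.5  -0.42] grip 0.552
shift tool [0.7 3.9 1.2] turn [ 0.0041  0.0008 -0.0016]
force: [-0.2, -0.4, 0.0]
grip_width: 0.551
t 3.85 rec-frame TCP [-18.04  -5.44  38.05] F rec [-0.31 -0.24  0.01] grip 0.551
shift tool [0.4 4.  2. ] turn [ 0.0018  0.0011 -0.0011]
```

```bash
for i in 1; do
python3 -m inch '[0,2,-1,0,0,0,0.1, 0,0,0,0,0,0,0.1]' >/dev/null; python3 togo.py -20 -5 34|head -1
python3 -m inch '[0,0,-1,0,0,0,0.1, 0,0,0,0,0,0,0.1]' >/dev/null; python3 togo.py -20 -5 34|head -1
python3 -m inch '[0,0,-1,0,0,0,0.1, 0,0,0,0,0,0,0.1]' >/dev/null; python3 togo.py -20 -5 34|head -1
done
```

```text
t 4.05 rec-frame TCP [-18.03  -5.08  35.85] F rec [-1.07  0.28  0.12] grip 0.554
t 4.25 rec-frame TCP [-17.92  -4.86  35.62] F rec [-1.09 -0.74  1.05] grip 0.549
t 4.45 rec-frame TCP [-17.87  -4.72  35.5 ] F rec [-2.77 -1.05  1.52] grip 0.551
```

Contact came at TCP x ≈ -18, so the true front face is about 2 mm nearer than the fit, which agrees with the wrist view. Next I back off 10 mm and lower toward the key.

```bash
python3 -m inch '[0,0,10,0,0,0,0.1, 0,0,0,0,0,0,0.1]' >/dev/null; python3 togo.py -28 -5 30
python3 -m inch '[0,4,0,0,0,0,0.1, 0,0,0,0,0,0,0.1]' >/dev/null; python3 togo.py -28 -5 28
```

```text
t 4.65 rec-frame TCP [-27.93  -4.83  35.56] F rec [-0.64 -0.35 -0.2 ] grip 0.552
shift tool [-0.2  5.6  0.1] turn [-0.0023  0.0016  0.0002]
t 4.85 rec-frame TCP [-27.53  -5.13  31.51] F rec [ 0.01 -0.25 -0.18] grip 0.549
shift tool [0.1 3.5 0.5] turn [-0.0009  0.001  -0.0002]
```

```bash
python3 -m inch '[0,3,0.5,0,0,0,0.1, 0,2,0,0,0,0,0.1]' >/dev/null; python3 togo.py -28 -5 28|head -1
python3 -m inch '[0,2,0,0,0,0,0.1]' >/dev/null; python3 togo.py -28 -5 28|head -1
```

```text
t 5.05 rec-frame TCP [-27.64  -5.28  26.28] F rec [-2.51  0.62  3.05] grip 0.556
t 5.15 rec-frame TCP [-27.65  -5.29  24.09] F rec [-0.75 -0.82  3.66] grip 0.547
```

```bash
python3 -m inch '[0,3,0,0,0,0,0.1, 0,1.5,-0.5,0,0,0,0.1]' >/dev/null; python3 togo.py -28 -5 20|head -1
python3 -m inch '[0,1,-0.5,0,0,0,0.1, 0,1,-0.5,0,0,0,0.1]' >/dev/null; python3 togo.py -28 -5 20
```

```text
t 5.35 rec-frame TCP [-27.68  -5.38  19.4 ] F rec [-11.65  -3.18  29.95] grip 0.553
t 5.55 rec-frame TCP [-27.74  -5.66  18.86] F rec [-13.08   2.84  41.94] grip 0.552
shift tool [ 0.7 -1.1  0.3] turn [-0.0024  0.0026 -0.0017]
```

```bash
python3 -m inch '[0,-1,0.3,0,0,0,0.1, 0,0,0,0,0,0,0.1]' >/dev/null; python3 togo.py -28 -5 20|head -1
python3 -m inch '[0,0,0,0,0,0,0.1, 0,0,0,0,0,0,0.1]' >/dev/null; python3 togo.py -28 -5 20
python3 - <<'E'
from h import *
a=save('scene','s3.png')['frame'];b=save('wrist','w3.png')['frame']
a=cv2.convertScaleAbs(cv2.resize(a[240:325,265:365],(400,340),interpolation=2),alpha=1.5);b=cv2.convertScaleAbs(cv2.resize(b[230:430,180:420],(400,340),interpolation=2),alpha=1.6)
cv2.imwrite('pics/c3.png',np.hstack([a,b])[:,:,::-1])
E
```

```text
t 5.75 rec-frame TCP [-28.12  -5.51  20.53] F rec [-1.03 -0.65  1.95] grip 0.545
t 5.95 rec-frame TCP [-28.17  -5.51  20.3 ] F rec [-1.37 -0.01  2.96] grip 0.546
shift tool [ 0.5  0.3 -0.2] turn [-0.0022  0.0033 -0.002 ]
```

View pics/c3.png

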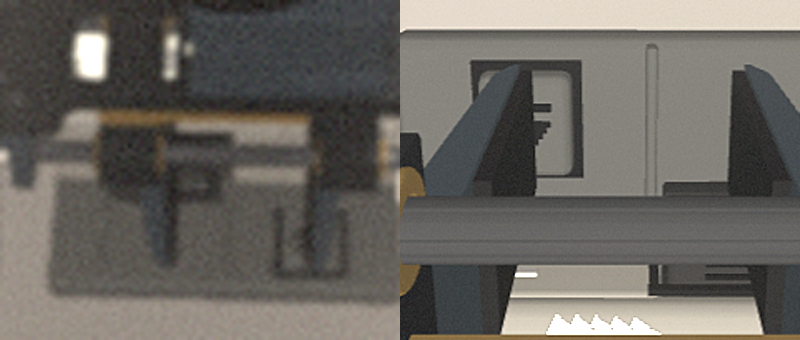

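The right panel shows the battery has popped: its front corner sits at crop (664,183), beside the left-lane finger. I'll turn that edge into a distance out.

```bash
python3 - <<'E'
from fit import *
Q=lambda P:(lambda d:(np.array([[np.cos(r.x[2]),np.sin(r.x[2])],[-np.sin(r.x[2]),np.cos(r.x[2])]])@d))(P[:2]-r.x[:2])
u,v=180+264*.6,230+183*200/340
for z in (14,44): print(z,Q(ray('w3.png',u,v,z)))
print('key bottom corners', [Q(ray('w3.png',180+a*.6,230+b*200/340,z)).round(1) for a,b,z in ((182,60,14),(182,178,14))])
E
python3 togo.py -28 -5 20|head -1
```

```text
14 [-10.12122032   2.88672954]
44 [-26.56262435   1.38407961]
key bottom corners [array([-44.8, -18.9]), array([-11.5, -19.4])]
t 6.05 rec-frame TCP [-28.16  -5.51  20.32] F rec [-1.98 -0.69  3.6 ] grip 0.551
```

The edge at z = 14 comes out at x ≈ -10, which agrees with the finger face about 10 mm out, so the battery is trapped. Now I ease it out slowly.

```bash
python3 -m inch '[0,0.2,1.5,0,0,0,0.1, 0,0.2,1.5,0,0,0,0.1, 0,0.2,1.5,0,0,0,0.1, 0,0.2,1.5,0,0,0,0.1, 0,0.2,1.5,0,0,0,0.1, 0,0.2,1.5,0,0,0,0.1]' >/dev/null; python3 togo.py -54.5 -5.5 20.3
```

```text
t 6.65 rec-frame TCP [-34.02  -6.42  19.94] F rec [1.21 1.82 6.68] grip 0.549
shift tool [ 1.  -0.5 20.5] turn [ 0.0047  0.003  -0.0042]
```

```bash
python3 -m inch '[0.5,-0.2,1.5,0.004,0.003,-0.004,0.1, 0.2,0,1.5,0,0,0,0.1, 0,0,1.5,0,0,0,0.1, 0,0,1.5,0,0,0,0.1, 0,0,1.5,0,0,0,0.1, 0,0,1.5,0,0,0,0.1, 0,0,1.5,0,0,0,0.1]' >/dev/null; python3 togo.py -54.5 -5.5 20.3
python3 -m inch '[0,0,1.5,0,0,0,0.1, 0,0,1.5,0,0,0,0.1, 0,0,1.5,0,0,0,0.1]' >/dev/null; python3 togo.py -54.5 -5.5 20.3
```

```text
t 7.35 rec-frame TCP [-44.58  -5.97  20.2 ] F rec [0.71 0.57 3.42] grip 0.549
shift tool [ 0.5 -0.1  9.9] turn [ 0.0022 -0.0003 -0.0007]
t 7.65 rec-frame TCP [-49.41  -5.97  20.2 ] F rec [-0.08  0.25  3.94] grip 0.553
shift tool [ 0.5 -0.1  5.1] turn [ 0.0024 -0.0004 -0.0007]
```

```bash
python3 -m inch '[0,0,1,0,0,0,0.1, 0,0,1,0,0,0,0.1, 0,0,1,0,0,0,0.1, 0,0,1,0,0,0,0.1]' >/dev/null; python3 togo.py -54.5 -5.5 20.3|head -1
python3 -m inch '[0,0,1,0,0,0,0.1, 0,0,0,0,0,0,0.1, 0,0,0,0,0,0,0.1]' >/dev/null; python3 togo.py -54.5 -5.5 20.3
python3 - <<'E'
from h import *
b=save('wrist','w4.png')['frame']
cv2.imwrite('pics/c4.png',cv2.convertScaleAbs(cv2.resize(b[200:440,160:480],(800,600),interpolation=2),alpha=1.6)[:,:,::-1])
E
```

```text
t 8.05 rec-frame TCP [-53.11  -6.31  20.35] F rec [2.94 0.36 3.98] grip 0.548
t 8.35 rec-frame TCP [-54.    -6.46  20.42] F rec [1.92 1.15 4.06] grip 0.55
shift tool [1.  0.1 0.5] turn [ 0.0042 -0.0007 -0.0015]
```

View pics/c4.png

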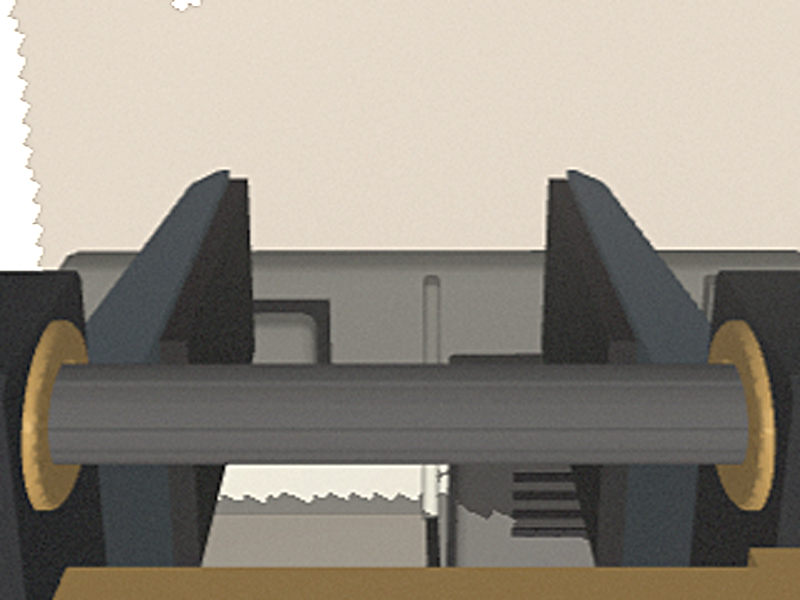

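```bash
python3 - <<'E'
from fit import *
c,s=np.cos(r.x[2]),np.sin(r.x[2]);M=np.array([[c,s],[-s,c]])
for n,(u,v) in dict(batt=(452,356),apron=(452,252)).items(): print(n,M@(ray('w4.png',160+u*.4,200+v*.4,14)[:2]-r.x[:2]))
E
```

```text
batt [-33.35043818   3.0183333 ]
apron [-53.98286112   2.726416  ]
```

Battery front reads -33.4 at z = 14. Allowing for the 2 mm bias, it is about 33–35 mm out, the end of the spring's stroke. I back off and lift clear.

```bash
python3 -m inch '[0,0,3,0,0,0,0.1, 0,-4,1,0,0,0,0.1, 0,-15,1,0,0,0,0.1, 0,-40,3,0,0,0,0.1, 0,-40,0,0,0,0,0.1, 0,-40,0,0,0,0,0.1, 0,0,0,0,0,0,0.1]' |tail -2; python3 togo.py -100 -5.5 160
python3 - <<'E'
from h import *
b=save('wrist','w5.png')['frame'];a=save('scene','s5.png')['frame']
a=cv2.convertScaleAbs(cv2.resize(a[220:325,260:385],(400,336),interpolation=2),alpha=1.5)
b=cv2.convertScaleAbs(cv2.resize(b[150:402,170:470],(400,336),interpolation=2),alpha=1.3)
cv2.imwrite('pics/c5.png',np.hstack([a,b])[:,:,::-1])
E
```

```text
force: [-0.2, 0.0, -1.5]
grip_width: 0.547
t 9.1 rec-frame TCP [-66.94  -4.72 163.46] F rec [-0.18  0.1  -1.53] grip 0.547
shift tool [-0.8  3.6 33. ] turn [-0.0045 -0.0012  0.003 ]
```

View pics/c5.png

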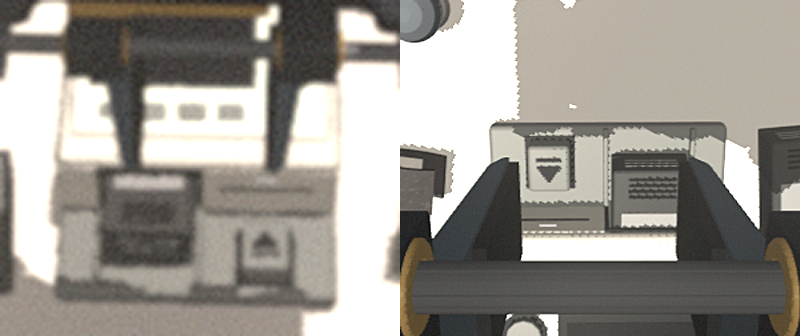

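The left panel shows the battery half out, level, with its front bottom edge at crop y 264 and its top edge at about 232, and the key up. The right panel agrees: battery front edge at about y 155, nothing touched.

```bash
python3 - <<'E'
from fit import *
c,s=np.cos(r.x[2]),np.sin(r.x[2]);M=np.array([[c,s],[-s,c]])
f=lambda n,u,v,z:(M@(ray(n,u,v,z)[:2]-r.x[:2])).round(1)
S=lambda u,v,z:f('s5.png',260+u*.3125,220+v*.3125,z); W=lambda u,v,z:f('w5.png',170+(u-400)*.75,150+v*.75,z)
print('scene: batt bottom',S(148,264,14),'top',S(148,232,44),'apron',S(200,292,14),S(200,302,0),'key front top',S(265,276,20))
print('wrist: batt bottom',W(645,154,14),'top',W(645,168,44),'apron',W(610,123,14),W(610,123,0),'face',W(560,207,14))
E
```

```text
scene: batt bottom [-32.3  23.9] top [-33.7  23.1] apron [-47.9  -2.4] [-44.8  -2.3] key front top [-41.5 -34.1]
wrist: batt bottom [-33.5  22.4] top [-36.1  20. ] apron [-52.5   1.8] [-48.4   2.1] face [  0.2 -28.1]
```

```bash
python3 -c "
from cell import job; print(job.hand_in())"
```

```text
the job is handed in; nothing more can be done
None
```

The battery is half out of its bay and lying level. The key is up, the hand is clear, and the job is handed in (no verdict is reported).

- **How it went:** I touched the battery's front face lightly first to find its exact position. I then set one fingertip about 10 mm in front of it and pressed the key with the other. The battery popped about 10 mm and stopped against the finger. I eased it out to the end of the spring's stroke, then backed off and lifted clear.
- **Final position:** Measured from two cameras, the front end is about 32–36 mm out, most likely 34 mm, and the allowed range is 31–42 mm. The spread comes from the roughly 2 mm calibration error, and the lowest reading, 32.3 mm, is close to the limit.
- **Forces and time:** The key was briefly pressed against its stop with about 42 N by the fingertip, well under the wrist limit of 120 N, and I eased off straight away. The job took about 9 s of the 38 s allowed.
- **Not confirmed:** While the battery was trapped, the sideways force read only 1–2 N with about 1 N of noise, less than the roughly 4 N I expected. I judged it trapped mainly from the picture. I also did not re-measure the bystanders, but the hand never went near them.
- **Disagreement:** The camera fit put the recorder's face about 2 mm farther away than the touch did, so I used the touch value.

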